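Mount a turning blank between centres

TASK

Bring the eight-sided wooden blank along the loading rails until it drops into both vee rests, then slide the tailstock up until the two steel points carry the blank in line with them, clear of the vees. Then press the tailstock's clamp lever fully down so that it is locked.

Things in the scene. Friction and masses are not known exactly. Their poses are not given: they have to be found in the camera images.
- bench: Fixed bench-centre fixture: dark steel base plate 80 (x) x 282 (y) x 10 mm, green castings. Origin on the table, under the middle of the place where a blank is held. y axis: level along the centre line, from the sliding tailstock (-y end) to the fixed headstock with its steel point (+y end). x axis: across, away from the robot; z up.
- rail_edge (a point): Midway between the two level steel loading rails, on their top, where they end at the vees: bench x -16, y -12, z 52 mm. The rails, each 10 mm wide, at bench y -38 and +14 mm, run from here towards the robot (-x) to a 5 mm high end lip at x -112 mm; only air and the table lie between and under them. At this edge each rail falls at 45 degrees into its vee.
- vee_mid (a point): Where the blank's axis lies when it rests in the two 90 degree vees, midway between them: bench x 0, y -12, z 57.2 mm, that is 3 mm below the line of the points. The vees' bottoms are at x 0, z 36 mm; their far flanks rise at 45 degrees to x 32, z 68 mm and stop the blank.
- centre_line (a point): Point on the line of the two steel points, over the bench's origin, 60.2 mm above the table. A mounted blank has its middle here.
- blank: Loose plain wooden eight-sided blank, 30 mm over flats, 110 mm long along its y axis, about 0.1 kg, a centre hole (14 mm wide, 14 mm deep) in each end; either end may face the headstock, any flat may be up. Starts across the two rails, clear of both points lengthwise. Pushed to bench +x it slides along the rails and falls into the vees once its axis has passed the rails' edge.
- blank_mid (a point): Middle of the blank, on its axis (the body's origin is 15 mm off the axis); y along the blank.
- tailstock (a joint): Travel of the green tailstock to bench +y, m: 0 fully back, about 0.050 to 0.051 with the blank seated on both 60 degree points (with no blank it ends at 0.055). Slides at about 3 N and stays where left. Its point enters the hole, pushes the blank to the headstock's point and lifts it 3 mm; some 5 to 10 N beyond the sliding force seats it. The lowered clamp lever brakes it (some 30 N).
- tail_push (a point): Middle of the round steel cap, 28 mm in diameter, on the tailstock's outer (-y) end, 60 mm above the table: the place to push towards +y. The tailstock's barrel is 39 mm in diameter, its top 80 mm above the table.
- clamp_lever (a joint): Angle of the tailstock's clamp lever, rad: 0 raised about 30 degrees, 0.60 fully down, about level (5 degrees below). Moves with 2 to 3 N at the knob, stays where left. Pivot parallel to bench y, at bench x -36 mm, 46 mm above the table, 26 mm to +y of tail_push; the arm, 9 mm thick, points from it to bench -x.
- lever_knob (a point): Centre of the black ball knob, 20 mm in diameter, at the end of the clamp lever, 76 mm from its pivot: bench x -103 mm, 82 mm above the table when raised; bench x -112 mm, 38 mm above the table when down.

How it is judged:
By the outcome, as a careful person would: the job done as asked, in the order asked, and still so for the second after the job is handed in, with the robot touching nothing.
It also fails if it takes over 54 s, if anything falls off the work surface, if the arm or the gripper's body presses on something with over 40 N, if the wrist force passes 120 N, or if a joint passes its speed limit or range.

ROBOT

A 6-joint arm with a two-finger parallel gripper is mounted at the origin on a cart in front of the work surface, level with it; the furniture and walls round the work are solid. World frame = base frame: x ahead of the robot, y to its left, z up, the work surface at z = 0. Lengths are in m, angles in rad, forces in N, time in s.
With the tool pointing down it reaches from about 0.4 to 0.925 m from the base axis. Payload 3.4 kg.
Tool frame: the origin (TCP) lies on the centre line of the jaws, within the pads' length; the fingertips stand nose_length ahead of it and the grasp point (between the pads) is the TCP (nose_length is the distance from the TCP to the fingertips, in m); z points along the fingers, y is the line along which they close (so a half turn about z gives the same grasp; the last joint's range is limited). The gripper opens to 85 mm and grips with 20 to 120 N. Pads are 22 mm wide; open, the fingers measure 114 mm over their backs; the gripper's body (76 mm by 85 mm) begins 54 mm behind the grasp point. The pads swing forward as they close: fully open they stand 13 mm farther back than shut.
Start: joints at [-1.421, 0.307, 1.506, -0, 1.328, -0.073], TCP at [0.128, -0.561, 0.25] pointing down, gripper open.
Joint ranges: [-3.12, 3.12], [-1.05, 2.28], [0.14, 2.33], [-1.42, 4.57], [0.1, 2.73], [-2.68, 2.68]. Speed limits (rad/s): [2.57, 2.57, 3.14, 3.14, 3.14, 3.14].

INTERFACE

Orientations are given as a 3x3 rotation matrix whose columns are the frame's x, y, z axes.
In Python, from cell import * gives the robot as it stands. Calls block until the motion is done:
- move_ptp(position, orientation): joint-space move of the TCP to a pose.
- move_linear(position, frame=None, rate=0.15, until_force=None): straight line of the TCP; frame=None keeps the orientation; rate is the mean speed in m/s. With until_force (N) it stops when the force on the tool has changed by that much, and returns True; else False.
- movej(angles): joint-space move.
- set_gripper(opening, f_grip=None): finger opening in m; f_grip is the grip in N (None keeps the last); returns when the fingers have stopped.
- pause(seconds).
- inverse_kinematics(position, orientation): joint angles nearest the present ones, or None.
- get_state(): the state.
- read_camera(name): name is "scene" or "top"; returns a dict with "image" (420x560x3 uint8, red, green, blue), "K" (3x3 intrinsics, pixels), "rvec" (rotation vector, rad) and "tvec" (3), from world to camera coordinates, as OpenCV has them. Camera axes: x right, y down, z forward; pixel columns grow to the right and rows downward; lengths in m; the calibration is good to about 2 mm. A picture is of the moment at which its call begins. There is no depth.
A pose or a line that the arm cannot do raises Unreachable and nothing moves.
- close_job(): hands the job in; it is judged then, once.
The state is a dict: "t": time; "qpos": joint angles; "joint_velocities": joint speeds; "joint_efforts": joint torques, N m; "tool_pos": TCP position; "tool_rot": TCP orientation; "wrist_force": force on the tool from outside, world axes, zero at the start; "torque": the same for the moment, N m; "finger_gap": finger opening in m; "grasp_force": force on a finger pad.
Only numpy, scipy, OpenCV 4.12 (cv2) and the standard library are available. Lean on these libraries where they do the work, as an engineer would, in place of code of your own. Each camera call takes 0.05 s, during which the arm holds its last target. There are 200 camera calls.

## Working session

There is one attempt and no reset: what is moved stays moved. The work goes in short steps, each a Python script; the robot and the scene stay as the last script left them, time stands still between calls to the robot, and variables do not carry over. Pictures are saved under pics/ and viewed, at most 10 in all, crops included, and the job is handed in when it is done.

```bash
ls; mkdir -p pics; python3 - <<'E'
from cell import *
import cv2
for n in("scene","top"):
    c=read_camera(n); cv2.imwrite(f"pics/{n}0.png",cv2.resize(c["image"][:,:,::-1],(800,600),interpolation=cv2.INTER_CUBIC))
    print(n,c["K"].tolist(),c["rvec"],c["tvec"])
s=get_state();print(s["tool_pos"],s["tool_rot"],s["t"],s["finger_gap"])
try: print(nose_length)
except Exception as e: print(e)
E
```

```text
pics
scene [[388.57299126656, 0.0, 277.0309241172988], [0.0, 388.57299126656, 204.76767331504828], [0.0, 0.0, 1.0]] [ 1.85159078 -1.04755635  0.64965957] [-0.46742671  0.17707576  0.68704069]
top [[531.0608466178534, 0.0, 278.03421417815775], [0.0, 531.0608466178534, 210.82832881835034], [0.0, 0.0, 1.0]] [ 2.17106988 -2.17863127  0.13198295] [-0.30997589  0.42753832  0.86998151]
[ 0.12750275 -0.5600853   0.24948265] [[ 9.75057178e-01  2.21953636e-01 -2.88349922e-04]
 [ 2.21953789e-01 -9.75055486e-01  1.82066586e-03]
 [ 1.22946234e-04 -1.83925367e-03 -9.99998301e-01]] 0.1 0.08538542944702779
0.019
```

View pics/scene0.png

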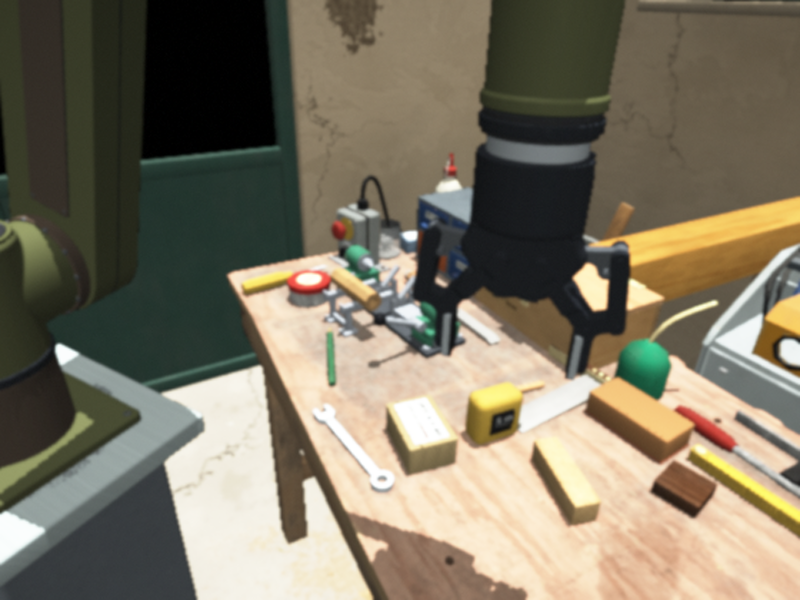

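View pics/top0.png

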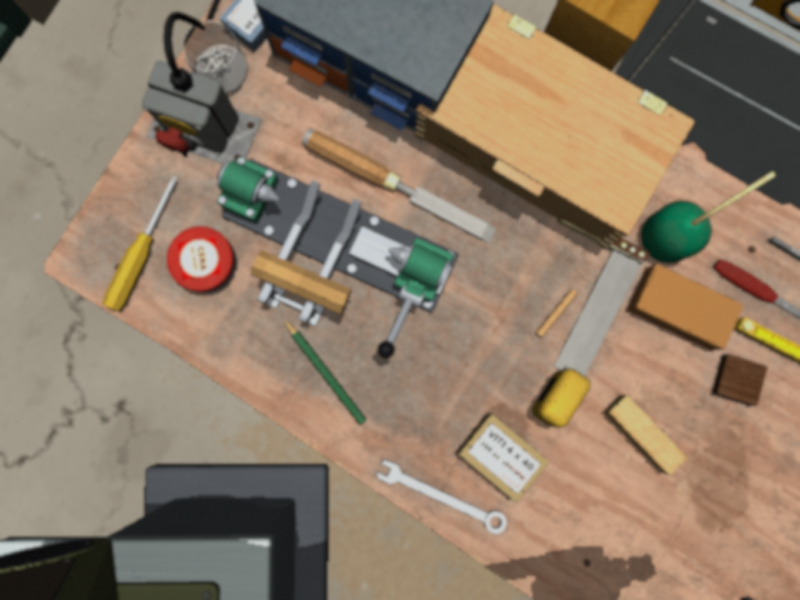

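The top view shows the headstock at about (245,190), the tailstock at (425,268), the knob at (386,350) and the blank lying across the rails at (300,283). I'll enlarge that area to measure it.

```bash
python3 - <<'E'
from cell import *
import cv2
c=read_camera("top"); i=c["image"][105:250,140:336,::-1]
cv2.imwrite("pics/crop1.png",cv2.resize(i,None,fx=4,fy=4,interpolation=cv2.INTER_CUBIC))
E
```

```text
(no output)
```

View pics/crop1.png

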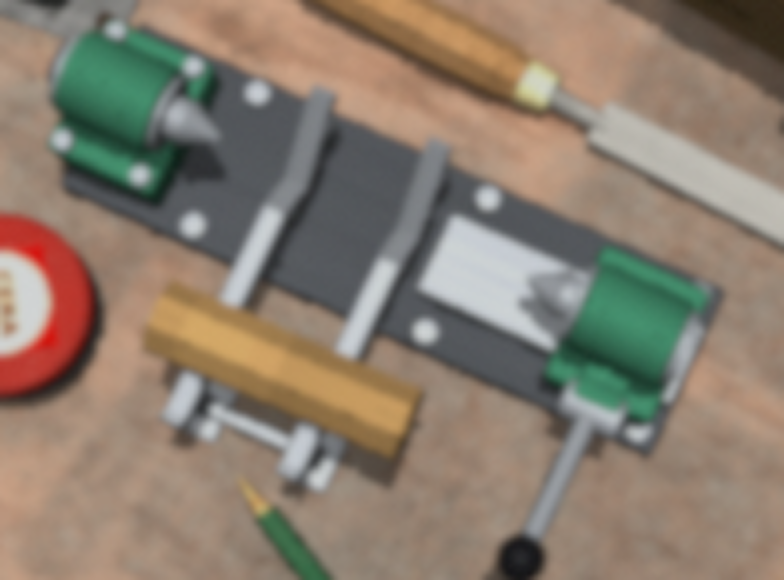

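The crop shows the rail edges at about (275,208) and (391,258) and the vee tops at (320,92) and (434,146). The headstock tip is at (219,138), the knob at (521,556), and the blank's corners run from (145,345) to (420,392). I'll fit the bench pose from these.

```bash
cat > h.py <<'E'
from cell import *
import cv2,numpy as np
from scipy.optimize import least_squares
C=read_camera("top")
def proj(P): return cv2.projectPoints(np.float64(P).reshape(-1,1,3),C["rvec"],C["tvec"],C["K"],None)[0][:,0]
def pix(uv): return np.array([139.625,104.625])+np.float64(uv)/4
def ray(uv,z):  # crop pixel to world at height z
    R=cv2.Rodrigues(C["rvec"])[0]; o=-R.T@C["tvec"]
    d=R.T@np.linalg.inv(C["K"])@np.r_[pix(uv),1]; return o+d*(z-o[2])/d[2]
def W(p,b): # bench mm -> world
    p=np.atleast_2d(p)/1000.; c,s=np.cos(b[2]),np.sin(b[2])
    return np.c_[b[0]+c*p[:,0]-s*p[:,1], b[1]+s*p[:,0]+c*p[:,1], p[:,2]]
def B(w,b):
    c,s=np.cos(b[2]),np.sin(b[2]); d=np.array(w[:2])-b[:2]
    return 1000*np.array([c*d[0]+s*d[1],-s*d[0]+c*d[1]])
E
python3 - <<'E'
from h import *
P=[[-16,14,52],[-16,-38,52],[32,14,68],[32,-38,68],[0,42.9,60.2]]
U=pix([[275,208],[391,258],[320,92],[434,146],[219,138]])
w=ray([300,200],50)
f=lambda b:(proj(W(P,b))-U).ravel()
best=min((least_squares(f,[w[0],w[1],a]) for a in np.arange(-3,3,.7)),key=lambda r:r.cost)
b=best.x;print(b,np.round(f(b).reshape(-1,2)*4,1).tolist()); np.save("b.npy",b)
print("corners",[B(ray(p,10),b).round(1).tolist() for p in([66,183],[652,455],[721,290])])
print("knob",B(ray([521,556],82),b))
print("tail tip",B(ray([522,294],60.2/1000),b), "cap",B(ray([697,338],.060),b),B(ray([665,375],.06),b))
print("knob",B(ray([521,556],.082),b),"corners",[B(ray(p,.01),b).round(1).tolist() for p in([66,183],[652,455],[721,290])])
for n,p,z in [("topface",[172,284],.07),("tr",[422,385],.07),("bl",[145,347],.06),("br",[395,457],.06)]: print(n,B(ray(p,z),b))
E
```

```text
[-1123609.41065336   158138.35079138   187197.59066713] [[2979.8, -19482.1], [2863.8, -19532.1], [2934.8, -19366.1], [2820.8, -19420.1], [3035.8, -19412.1]]
corners [[-1065516220.6, -390099926.4], [-1065516077.9, -390102722.2], [-1065515301.0, -390102654.0]]
knob [-1.06551393e+09 -3.90100990e+08]
tail tip [-1.06551720e+09 -3.90102676e+08] cap [-1.06551722e+09 -3.90102605e+08] [-1.06551720e+09 -3.90102609e+08]
knob [-1.06551711e+09 -3.90102626e+08] corners [[-1065517162.0, -390102876.8], [-1065517176.2, -390102598.4], [-1065517253.6, -390102605.2]]
topface [-1.06551714e+09 -3.90102802e+08]
tr [-1.06551715e+09 -3.90102694e+08]
bl [-1.06551711e+09 -3.90102801e+08]
br [-1.06551712e+09 -3.90102690e+08]
```

Units slipped in the seed: the height must be in metres.

```bash
python3 - <<'E'
from h import *
P=[[-16,14,52],[-16,-38,52],[32,14,68],[32,-38,68],[0,42.9,60.2]]
U=pix([[275,208],[391,258],[320,92],[434,146],[219,138]])
w=ray([300,200],.05)
f=lambda b:(proj(W(P,b))-U).ravel()
best=min((least_squares(f,[w[0],w[1],a]) for a in np.arange(-3,3,.7)),key=lambda r:r.cost)
b=best.x;print(b,np.round(f(b).reshape(-1,2)*4,1).tolist()); np.save("b.npy",b)
print("tail tip",B(ray([522,294],60.2/1000),b), "cap",B(ray([697,338],.060),b),B(ray([665,375],.06),b))
print("knob",B(ray([521,556],.082),b),"corners",[B(ray(p,.01),b).round(1).tolist() for p in([66,183],[652,455],[721,290])])
print("lips",[B(ray(p,.057),b).round(1).tolist() for p in([190,392],[304,447])])
for n,p,z in [("tl",[172,284],.073),("tr",[422,385],.073),("bl",[145,347],.06),("br",[395,457],.06)]: print(n,B(ray(p,z),b))
E
```

```text
[ 0.52298165 -0.21529208 -0.42183103] [[-1.4, -0.9], [-2.4, -0.1], [-1.6, 1.1], [1.0, -1.7], [4.4, 1.5]]
tail tip [ -8.59907097 -94.77063262] cap [   3.92386031 -167.14138616] [ -15.29361199 -161.31582583]
knob [-106.99335671 -138.15021334] corners [[-36.9, 108.2], [-41.9, -170.6], [35.8, -169.1]]
lips [[-99.8, 12.0], [-101.4, -39.5]]
tl [-64.00882706  33.89544053]
tr [-60.4129488  -74.16639026]
bl [-90.70306807  35.80873797]
br [-90.29956721 -75.05909683]
```

```bash
cat >> h.py <<'E'
b=np.load("b.npy") if __import__("os").path.exists("b.npy") else None
def R0(): # tool down, tool x = bench x
    c,s=np.cos(b[2]),np.sin(b[2]); return np.array([[c,s,0],[s,-c,0],[0,0,-1.]])
def go(x,y,z,**k): return move_linear(W([x,y,z],b)[0],**k)
def crop(name):
    i=read_camera("top")["image"][105:250,140:336,::-1]
    cv2.imwrite(name,cv2.resize(i,None,fx=4,fy=4,interpolation=cv2.INTER_CUBIC))
def st():
    s=get_state();print(round(s["t"],2),B(s["tool_pos"],b).round(1),round(s["tool_pos"][2]*1000,1),np.round(s["wrist_force"],1),s["finger_gap"].round(4))
E
python3 - <<'E'
from h import *
P=[[-16,14,52],[-16,-38,52],[32,14,68],[32,-38,68],[0,42.9,60.2]]
U=pix([[275,208],[391,258],[320,92],[434,146],[219,138],[66,183],[652,455],[721,290],[521,556]])
def f(q):
    o=q[3]*1000
    Q=P+[[-40,141+o,10],[-40,-141+o,10],[40,-141+o,10],[-103,q[4]*1000,82]]
    return (proj(W(Q,q[:3]))-U).ravel()
r=least_squares(f,list(b)+[-.03,-.138],loss="soft_l1");b=r.x[:3]
print(r.x,np.round(f(r.x).reshape(-1,2)*4,1).tolist());np.save("b.npy",b)
import h;h.b=b
for n,p,z in [("tl",[172,284],.073),("tr",[422,385],.073),("bl",[145,347],.06),("br",[395,457],.06)]: print(n,B(ray(p,z),b))
print("cap",B(ray([697,338],.060),b),B(ray([665,375],.06),b))
move_ptp(W([-125,-16,170],b)[0],R0());st()
go(-125,-16,64);st()
go(-108,-16,64,rate=.05);st()
go(-33,-16,64,rate=.05);st()
crop("pics/c2.png")
E
```

```text
[ 0.52296011 -0.21520479 -0.43866038 -0.03039962 -0.13984771] [[-2.0, -1.6], [-3.9, 1.1], [-0.3, 1.2], [1.4, 0.3], [4.9, 0.0], [-7.8, -0.2], [-0.8, 2.3], [7.2, 0.0], [1.4, -3.9]]
tl [-64.51359885  32.74358337]
tr [-59.09970521 -75.24243132]
bl [-91.23625771  34.20738433]
br [-88.96706841 -76.63796012]
cap [   6.79262809 -167.12156542] [ -12.52015859 -161.62023236]Traceback (most recent call last):
  File "<stdin>", line 13, in <module>
  File "h.py", line 24, in st
    s=get_state();print(round(s["t"],2),B(s["tool_pos"],b).round(1),round(s["tool_pos"][2]*1000,1),np.round(s["wrist_force"],1),s["finger_gap"].round(4))
                                                                                                                                ^^^^^^^^^^^^^^^^^^^^^
AttributeError: 'float' object has no attribute 'round'
```

```bash
sed -i 's/s\["finger_gap"\].round(4)/round(float(s["finger_gap"]),4)/' h.py; python3 - <<'E'
from h import *
st()
go(-125,-18,64);st()
go(-108,-18,64,rate=.05);st()
go(-33,-18,64,rate=.05);st()
crop("pics/c2.png")
E
```

```text
2.1 [-124.4  -16.6] 170.2 [-0.1  0.4 -0.5] 0.0853
2.96 [-124.5  -18.2] 64.3 [-0.   0.5 -0.1] 0.0852
3.45 [-107.5  -18. ] 64.2 [ 1.   0.2 -0.3] 0.0856
5.1 [-33.4 -18. ] 64.0 [ 0.1 -0.2 -0.1] 0.0855
```

View pics/c2.png

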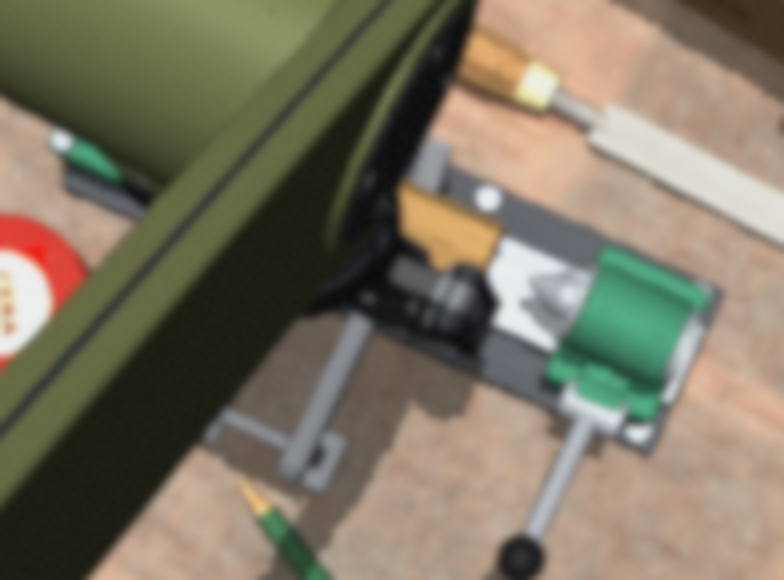

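The tail end of the blank at about (450,225) appears to be in its vee. I'll retract, stage behind the tailstock, and check.

```bash
python3 - <<'E'
from h import *
go(-50,-18,66);go(-50,-18,150)
set_gripper(0.0,60)
c,s=np.cos(b[2]),np.sin(b[2]); X=np.array([c,s,0]);Y=np.array([-s,c,0]);Z=np.array([0,0,-1.])
p=W([0,-200,150],b)[0]; q0=get_state()["qpos"]; best=None
for sg in(1,-1):
    R=np.c_[sg*Y,np.cross(Z,sg*Y),Z]; q=inverse_kinematics(p,R); print(sg,np.linalg.det(R).round(2),q)
    if q is not None and (best is None or abs(q[5]-q0[5])<best[0]): best=(abs(q[5]-q0[5]),R)
np.save("R1.npy",best[1]); move_ptp(p,best[1]);st()
crop("pics/c3.png")
E
```

```text
1 1.0 [-8.06907913e-01  4.18255001e-01  1.60631892e+00 -4.44089210e-16
  1.11701874e+00 -3.68247535e-01]
-1 1.0 None
8.58 [  -0.2 -199.7] 149.9 [ 0.7 -0.4  0.7] 0.0001
```

View pics/c3.png

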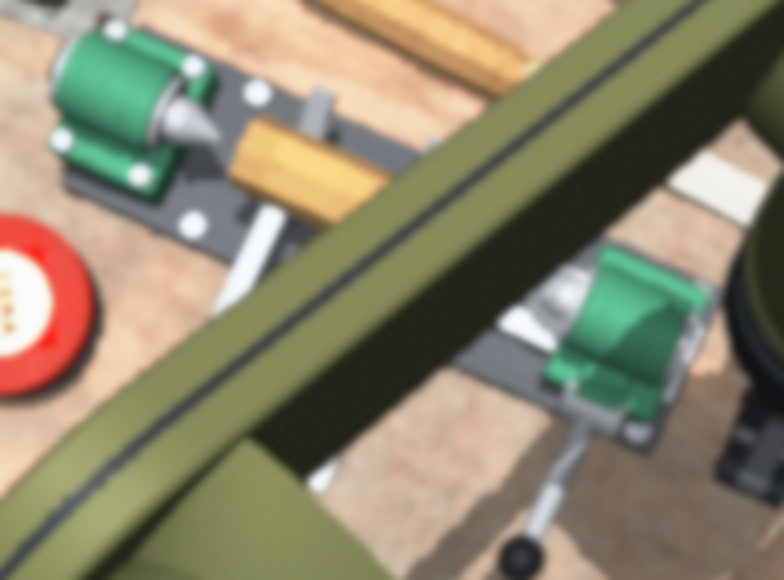

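The headstock end at (245,155) sits in its vee, in line with the point. Now I'll push the tailstock.

```bash
python3 - <<'E'
from h import *
Y=np.array([-np.sin(b[2]),np.cos(b[2]),0])
def fy(): print("Fy",round(float(Y@get_state()["wrist_force"]),2))
go(0,-200,58);st()
print(go(0,-160,58,rate=.04,until_force=2));st();fy()
y0=B(get_state()["tool_pos"],b)[1]
print(go(0,y0+38,58,rate=.04,until_force=15));st();fy()
print(go(0,y0+46,58,rate=.03,until_force=12));st();fy()
E
```

```text
9.45 [   0.6 -200.1] 58.4 [ 0.2 -0.8  0.1] 0.0003
True
10.12 [  -0.5 -173.9] 57.7 [ 0.2 -0.1 -0.7] 0.0
Fy 0.01
False
11.25 [   0.7 -135.4] 58.4 [ 0.4 -0.  -0.4] 0.0002
Fy 0.17
False
11.67 [   0.7 -127.7] 58.3 [ 0.2 -1.9  1.5] -0.0003
Fy -1.63
```

```bash
python3 - <<'E'
from h import *
Y=np.array([-np.sin(b[2]),np.cos(b[2]),0])
def fy(): st();print("Fy",round(float(Y@get_state()["wrist_force"]),2))
print(go(0,-116,58,rate=.015,until_force=14));fy()
pause(.3);fy()
E
```

```text
True
12.18 [   0.4 -126.1] 58.1 [-0.8 -0.9  1.3] -0.0003
Fy -1.19
12.48 [   0.3 -126.1] 57.8 [-1.5 -0.4  0.3] 0.0005
Fy -0.98
```

```bash
python3 - <<'E'
from h import *
Y=np.array([-np.sin(b[2]),np.cos(b[2]),0])
def fy(): st();print("Fy",round(float(Y@get_state()["wrist_force"]),2))
print(go(0,-116,58,rate=.015,until_force=14));fy()
print(go(0,-116,58,rate=.015,until_force=18));fy()
C2=read_camera("scene")["image"][160:250,200:340,::-1]
cv2.imwrite("pics/s4.png",cv2.resize(C2,None,fx=5.5,fy=5.5,interpolation=cv2.INTER_CUBIC))
crop("pics/c4.png")
E
```

```text
True
12.92 [   0.4 -126.2] 57.7 [-0.2 -2.1  1.7] 0.0003
Fy -1.96
True
13.33 [   0.4 -126.1] 57.7 [-0.7 -3.5  2.2] -0.0002
Fy -3.49
```

View pics/c4.png

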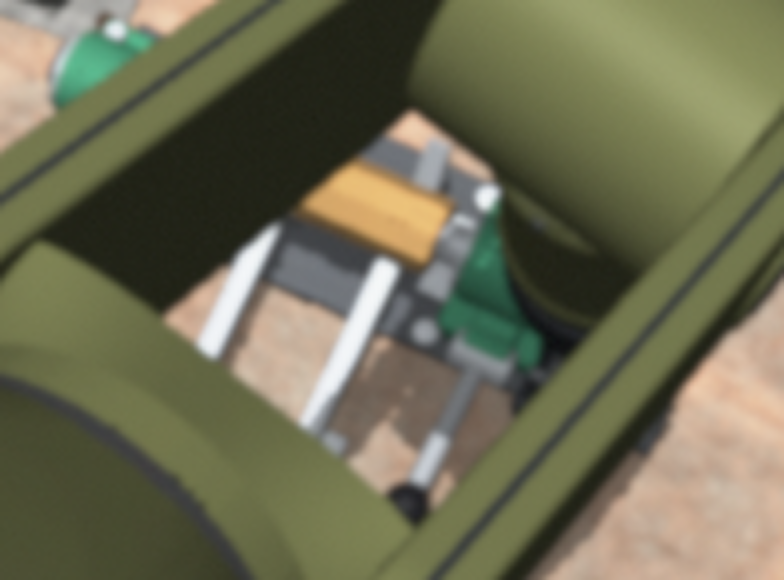

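```bash
python3 - <<'E'
from h import *
print("knob before",B(ray([521,556],.082),b),"now",B(ray([408,503],.082),b))
go(0,-150,58,rate=.2);go(0,-175,160,rate=.2)
R=np.load("R1.npy")
# stage above the lever knob, clear of cameras
move_ptp(W([-112,-175,200],b)[0],R);st()
crop("pics/c5.png")
E
```

```text
knob before [-104.5967615  -140.00107466] now [-104.44810175  -91.02593125]
14.97 [-113.2 -174.5] 199.2 [0.6 0.2 0.3] 0.0001
```

View pics/c5.png

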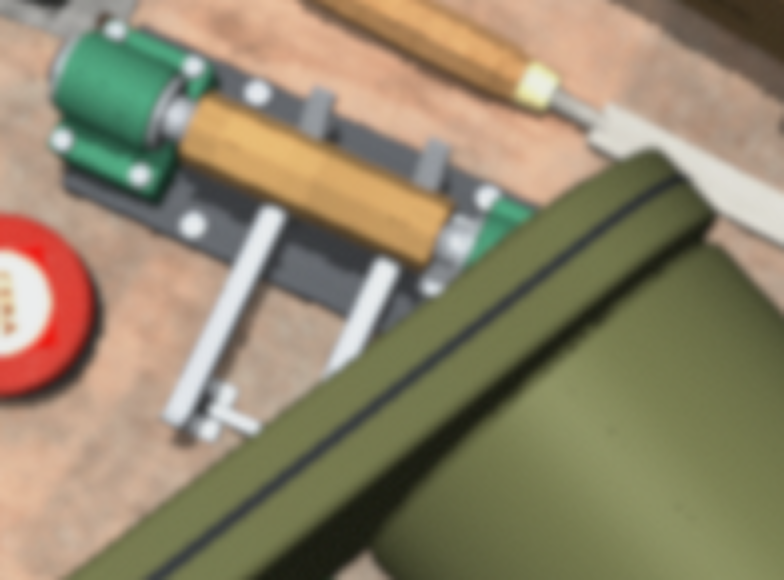

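View pics/s4.png

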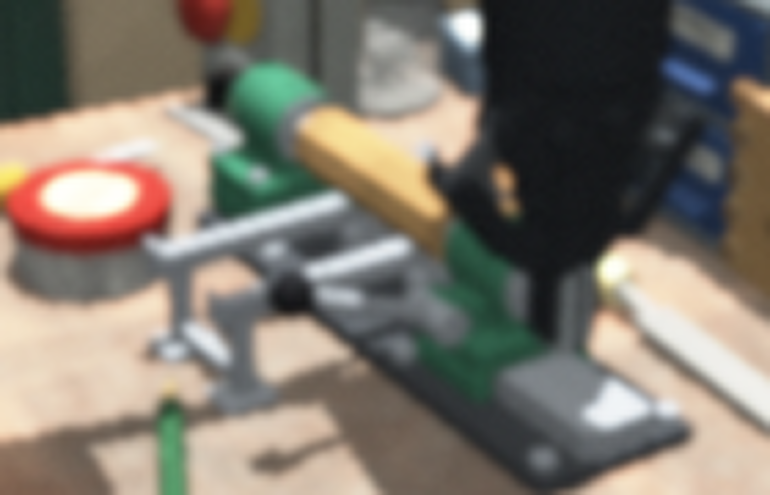

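The blank sits on both points at (190,125) and (455,235), and the knob has moved about 49 mm. I'll re-touch the cap to measure the travel the same way as before, and push once more firmly.

```bash
python3 - <<'E'
from h import *
R=np.load("R1.npy"); Y=np.array([-np.sin(b[2]),np.cos(b[2]),0])
move_ptp(W([0,-165,130],b)[0],R)
go(0,-150,58,rate=.2)
print(go(0,-115,58,rate=.04,until_force=2));st()
print(go(0,-112,58,rate=.02,until_force=25));st()
print(Y@get_state()["wrist_force"])
go(0,-150,58,rate=.2)
print(go(0,-115,58,rate=.04,until_force=2));st()
E
```

```text
True
16.81 [  -0.  -125.9] 58.1 [-0.1 -1.   1.5] -0.0003
True
17.26 [-1.000e-01 -1.257e+02] 58.0 [-0.8 -3.   2.4] 0.0
-3.0850283075591176
True
18.16 [-1.000e-01 -1.258e+02] 57.9 [-0.6 -2.7  1.4] 0.0
```

```bash
python3 - <<'E'
from h import *
go(0,-150,58,rate=.2);go(0,-165,150,rate=.25)
move_ptp(W([-100,-330,250],b)[0],np.load("R1.npy"));st()
crop("pics/c6.png")
a=cv2.imread("pics/crop1.png");d=cv2.imread("pics/c6.png")
for n,(x0,y0,x1,y1),z in [("knob",(492,526,550,580),.082),("bracket",(545,345,660,440),.05),("barrel",(560,240,720,400),.07)]:
    t=a[y0:y1,x0:x1]; r=cv2.matchTemplate(d,t,cv2.TM_CCOEFF_NORMED)
    _,v,_,l=cv2.minMaxLoc(r); c0=np.array([(x0+x1)/2,(y0+y1)/2]);c1=c0+np.array(l)-[x0,y0]
    print(n,round(v,3),l,B(ray(c1,z),b)-B(ray(c0,z),b))
for z in(57.2,60.2):
    k=15/np.cos(np.pi/8); print(z,[((proj(W([[k*np.cos(t),y,z+k*np.sin(t)] for t in np.pi/8*np.arange(1,17,2)],b))-[139.625,104.625])*4).round().tolist()[:4] for y in(55,-55)])
E
```

```text
19.88 [-100.2 -328.8] 248.5 [-0.2 -0.  -0.1] 0.0001
knob 0.969 (378, 473) [-1.47939714e-02  4.93387512e+01]
bracket 0.854 (435, 295) [-0.31632654 49.65518361]
barrel 0.847 (449, 190) [-0.42544907 49.05966954]
57.2 [[[212.0, 91.0], [199.0, 105.0], [186.0, 132.0], [180.0, 156.0]], [[456.0, 203.0], [446.0, 218.0], [433.0, 246.0], [424.0, 269.0]]]
60.2 [[[211.0, 89.0], [198.0, 103.0], [185.0, 130.0], [179.0, 155.0]], [[456.0, 202.0], [446.0, 217.0], [432.0, 244.0], [424.0, 268.0]]]
```

View pics/c6.png

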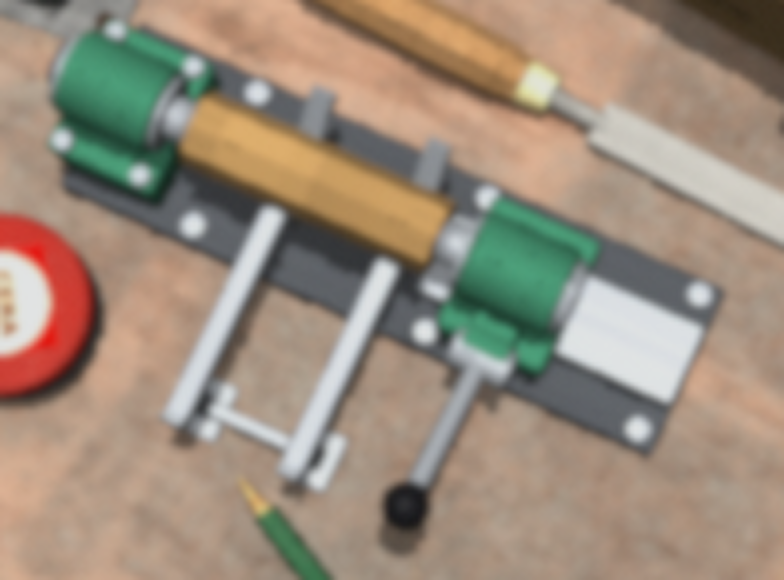

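Travel measures about 50 mm once the scale is allowed for, and the blank's ends lie where they should at (180,155) and (424,268), so it is seated. Next I'll press the knob at (405,506).

```bash
python3 - <<'E'
from h import *
R=np.load("R1.npy")
move_ptp(W([-105,-90.5,135],b)[0],R);st()
print(go(-105,-90.5,100,rate=.08,until_force=2));st()
print(go(-110,-90.5,85,rate=.05,until_force=15));st()
print(go(-112.5,-90.5,72,rate=.05,until_force=15));st()
print(go(-112.5,-90.5,55,rate=.03,until_force=15));st()
print(go(-112.5,-90.5,50,rate=.03,until_force=22));st()
E
```

```text
21.01 [-103.6  -91. ] 135.6 [ 0.4 -0.2  0.6] -0.0002
True
21.47 [-106.   -91.4] 99.9 [-0.8  0.2 -0.7] -0.0001
False
21.93 [-110.2  -90.4] 84.6 [ 0.3 -0.4  0.7] -0.0003
False
22.35 [-113.   -90.4] 71.6 [-0.1 -0.5  0. ] -0.0002
True
22.71 [-112.8  -90.5] 65.9 [-2.   1.8 17.1] -0.0002
True
22.98 [-112.7  -90.5] 65.3 [-3.6  3.4 26.4] 0.0
```

```bash
python3 - <<'E'
from h import *
go(-112.5,-90.5,140,rate=.15)
move_ptp(W([-100,-330,250],b)[0],np.load("R1.npy"));pause(.5);st()
crop("pics/c7.png")
C2=read_camera("scene")["image"][160:250,200:340,::-1]
s=cv2.resize(C2,None,fx=4,fy=4,interpolation=cv2.INTER_CUBIC);t=cv2.resize(cv2.imread("pics/c7.png")[:360,:],(560,257))
cv2.imwrite("pics/fin.png",np.vstack([s[:340],t]))
print("knob pix expected down",((proj(W([[-112,-90,38],[-103,-90,82]],b))-[139.625,104.625])*4).round())
a=cv2.imread("pics/c6.png");d=cv2.imread("pics/c7.png");x0,y0,x1,y1=440,190,600,340
r=cv2.matchTemplate(d,a[y0:y1,x0:x1],cv2.TM_CCOEFF_NORMED);print(cv2.minMaxLoc(r))
E
```

```text
25.23 [ -99.8 -329.6] 250.0 [-1.2 -0.4  0. ] -0.0004
knob pix expected down [[404. 526.]
 [407. 499.]]
(-0.4210851192474365, 0.9997054934501648, (88, 235), (440, 190))
```

View pics/fin.png

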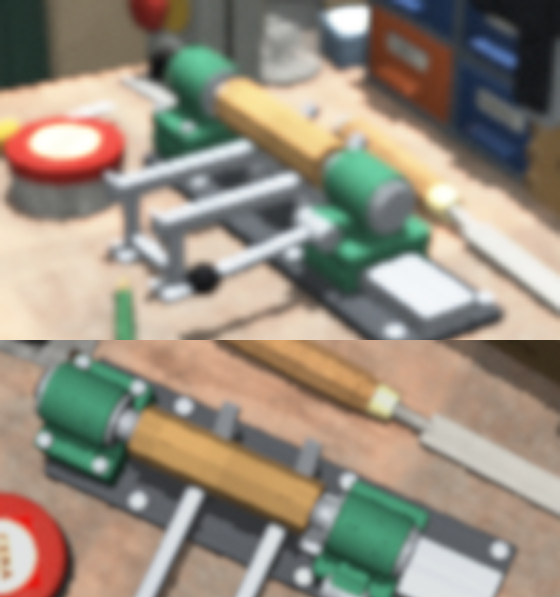

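The lever is down, with the knob at (203,277) in the scene view. The tailstock has not shifted, and the blank is held in line between the points. Handing in.

```bash
python3 -c "
from cell import *
print(close_job())"
```

```text
the job is handed in; nothing more can be done
None
```

I handed the job in at about 25 s: camera and force checks show the blank seated on both steel points, the tailstock about 50 mm forward, and the clamp lever pressed to its stop; the blank's 3 mm lift clear of the vees is inferred from that travel, not measured.

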